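# Move a handle from a scrap valve to a new valve

### The job

Pull the black handle off the leaning stem of the scrap valve and fit it on the bare upright stem of the new valve: turn it on the stem, never forcing it, until its bore finds the ribs and it drops over them, then press it fully home until it snaps, and let go. Leave the other things where they are.

Things in the scene. Friction and masses are not known exactly. Their poses are not given: they have to be found in the camera images.
- handle: Black plastic valve handle, 77 to 154 g: round skirt 45 mm across, 35 mm high, with a flat wing on top. It starts home on the scrap valve's stem. Origin: centre of its underside. z: up its axis; x: along the wing; y: across the wing. The mouth's lip snaps behind the stem's spring balls: pulling off along z takes about 10 to 20 N, snapping on likewise.
- wing (a point): Where to squeeze the handle: on its axis, 56 mm above its underside, same axes. The wing is 16 mm thick (squeeze along y), 44 mm long (x), and stands 35 to 69 mm above the underside.
- bore (a point): Mouth of the handle's bore, at its origin, same axes. Bore 31 mm deep, 17 mm across, with two opposite grooves 8 mm wide at +y and -y for the stem's ribs: it goes on in two positions half a turn apart, with about 0.25 rad of play either way.
- old_seat (a point): Scrap valve: centre of the shoulder at the foot of its stem, 90 mm above the bench, where the handle's origin sits at the start. These axes are the valve's: z vertical, x level. The stem leans 0.61 rad (35 degrees) from vertical towards this -x, roughly towards the robot.
- old_valve: Scrap valve: brass, level pipe run 150 mm long on a 150 x 80 mm foot plate, fixed to the bench, turned up to 0.35 rad. Origin: centre of the foot's underside. x: along the pipe. Its stem has the same form as the new valve's.
- new_seat (a point): New valve: centre of the shoulder at the foot of its bare upright stem, 85 mm above the bench; the fitted handle's origin belongs here. Axes are the valve's: z vertical. The handle's underside stops on the rib tops 20 mm above this until its grooves line up; the balls are felt from about 15 mm above; it ends on the shoulder at 0.
- new_tip (a point): Top of the new valve's stem, 29 mm above new_seat, same axes. Smooth rod 14 mm across, from 25 mm up tapering to 8 mm across at the top. From 0 to 20 mm two ribs, opposite, each 4 mm wide, 22 mm over both; on the other two sides two spring balls, 9.5 mm up.
- new_valve: New valve with its stem: brass, pipe along its y, 150 mm, foot plate fixed to the bench, turned up to 0.3 rad. Origin: centre of the foot's underside, 85 mm below new_seat. The stem is stiff and turned by an unmeasured angle: its ribs point along this y axis give or take 0.65 rad.
- capped_valve: A third valve like the new one but with a smooth brass cap, 28 mm across and up to 106 mm high, in place of a stem; fixed, not part of the job. Origin: centre of its foot's underside.
- elbow: Bystander, loose: grey plastic pipe elbow, 46 mm thick. Origin: centre of its underside.
- tee: Bystander, loose: grey plastic pipe tee, 46 mm thick. Origin: centre of its underside.
- coupling: Bystander, loose: grey plastic pipe sleeve, 52 mm across, 42 mm high, upright. Origin: centre of its underside.
- tape_roll: Bystander, loose: white roll of thread tape, 56 mm across, 19 mm high. Origin: centre of its underside.
- paste_tin: Bystander, loose: grey tin, 60 mm across, 70 mm high. Origin: centre of its underside.
- spanner: Bystander, loose: flat spanner, 180 mm long. Origin: centre of its underside.
- nut: Bystander, loose: brass hexagon nut, 36 mm across flats, 16 mm high. Origin: centre of its underside.
There are look-alikes about, which are no part of the job. Leave any green look-alike of the handle alone.

How it is judged:
By the outcome, as a careful person would: the job done as asked, in the order asked, and still so for the second after the job is handed in, with the robot touching nothing.
It also fails if it takes over 51 s, if anything falls off the work surface, if the arm or the gripper's body presses on something with over 40 N, if the wrist force passes 120 N, or if a joint passes its speed limit or range.

### The arm

A 6-joint arm with a two-finger parallel gripper is mounted at the origin on the work surface. World frame = base frame: x ahead of the robot, y to its left, z up, the work surface at z = 0. Lengths are in m, angles in degrees, forces in N, time in s.
With the tool pointing down it reaches from about 0.25 to 0.725 m from the base axis. Payload 9.7 kg.
Tool frame: the origin (TCP) lies at the very end of the fingers, on their centre line; the grasp point (between the pads) lies 19 mm behind it (bot.grip_point_offset is the distance from the TCP to the grasp point, in m); y points along the fingers, x is the direction in which the jaws open and shut, and the axes are right-handed (so a half turn about y gives the same grasp; the last joint's range is limited). The gripper opens to 85 mm and grips with 20 to 120 N. Pads are 22 mm wide; open, the fingers measure 114 mm over their backs; the gripper's body (76 mm by 85 mm) begins 54 mm behind the grasp point. The pads swing forward as they close: fully open they stand 13 mm farther back than shut.
Start: joints at [73.969, 4.979, 10.078, 95.1, 0, 90], TCP at [0.152, 0.529, 0.208] pointing down, gripper open.
Joint ranges: [-179.16, 179.16], [-48.56, 103.87], [-65.8, 70.77], [-126.05, 130.52], [-82.76, 87.17], [-180, 180]. Speed limits (degrees/s): [127.2, 127.2, 147.25, 180, 180, 180].

### API

Orientations are given as [roll, pitch, yaw] about the fixed x, y, z axes, in that order (R = Rz(yaw) Ry(pitch) Rx(roll)).
In Python, from workcell import bot gives the robot as it stands.
- The arm moves only by the shell command python3 -m inch 'ROWS' [FORCE]. ROWS is JSON, a list of rows, each a list of 3 entries, a list of its own where there are three numbers: the shift along the tool's x, y, z in mm, then the turn, a rotation vector about the tool's x, y, z in rad, then the finger opening in mm, from 0 to 85.4. In form: [[[x, y, z], [ax, ay, az], grip], ...]. A call has 1 to 20 rows; each row is the pose to reach, as a shift and turn from the pose measured when the call began, along the tool's axes at that moment; what a row does not reach only later rows make up. A row lasts 1/10 s, in which the tool goes at most 50 mm and 8.59 degrees, less where a joint would pass 70% of its speed; a pose out of reach is approached as far as the arm can. A call with a gripper value outside its range is refused whole. The fingers move at their own pace and stop on an object; FORCE is the grip in N (left out, the last holds). Time passes only in rows, so rows that repeat a pose let the fingers close. It gives the time, the measured TCP pose, the force and the opening at its end, in the units of the state.
- bot.get_obs(): the state, without advancing time (a new reading comes with each control period).
- bot.camera(name): name is "side" or "top" or "wrist"; returns a dict with "frame" (384x512x3 uint8, red, green, blue), "mtx" (3x3 intrinsics, pixels), "origin" and "orientation" of the camera in the world. Camera axes: x right, y down, z forward; pixel columns grow to the right and rows downward; lengths in m; the calibration is good to about 2 mm. A picture is of the moment at which its call begins. There is no depth.
- bot.job_done(): hands the job in, once; it reports no verdict.
Trained networks look in a picture, given as the dict that the camera call returned (one of the last four; its "shot" number tells which), for a name from the list of things; names that differ only in an ending like _2 or _b are one class to them, and where a whole thing is asked for, a point or a joint stands for the part that bears it (a point fixed in the world has none). Each returns a list of dicts, best first, with "confidence" (0 to 1); they miss things now and then, are a little off and sometimes report something else, mostly with a low value. They report only what shows in the picture. A call takes as long as a camera call. They do not tell look-alikes from the thing itself.
- bot.search_frame(picture, name): "box" ([left, top, right, bottom] in pixels, round what is visible of it).
- bot.cut_out(picture, name): "region" (384x512 bool, what is visible of it) and "box" ([left, top, right, bottom] in pixels, round what is visible of it).
The state is a dict: "time": time; "q": joint angles; "qd": joint speeds; "joint_efforts": joint torques, N m; "ee_pos": TCP position; "tcp_rot": TCP orientation; "wrist_force": force on the tool from outside, world axes, zero at the start; "torque": the same for the moment, N m; "opening": finger opening in m.
Only numpy, scipy, OpenCV 4.12 (cv2) and the standard library are available. Lean on these libraries where they do the work, as an engineer would, in place of code of your own. Each camera call takes 0.05 s, during which the arm holds its last target. There are 200 camera calls.

## Working session

There is one attempt and no reset: what is moved stays moved. The work goes in short steps, Python scripts to look and compute and a shell command to move; the robot and the scene stay as the last step left them, time stands still between calls to the robot, and variables do not carry over. Pictures are saved under pics/ and viewed, about 8 in all and at most 12, crops included, and the job is handed in when it is done.

```bash
mkdir -p pics; ls
python3 - <<'E'
from workcell import bot
import cv2,numpy as np
o=bot.get_obs();print({k:np.round(v,3).tolist() for k,v in o.items()})
for n in ("top","side"):
    p=bot.camera(n)
    print(n,p['shot'],np.round(p['mtx'],1).tolist(),np.round(p['origin'],3).tolist(),p['orientation'])
    im=p['frame'][:,:,::-1].copy()
    for t in ("handle","wing","new_tip","new_valve","old_valve","old_seat","new_seat"):
        try:
            for d in bot.search_frame(p,t)[:3]: print(t,round(d['confidence'],2),np.round(d['box']).tolist())
        except Exception as e: print(t,e)
    cv2.imwrite(f"pics/{n}0.png",cv2.resize(im,(800,600)))
E
```

```text
pics
{'time': 0.0, 'q': [73.969, 5.012, 10.034, 95.101, 0.0, 90.0], 'qd': [-0.041, -0.011, 0.064, -0.09, -0.099, -0.004], 'joint_efforts': [-0.001, -52.038, 46.481, 0.016, -0.0, 0.0], 'ee_pos': [0.152, 0.528, 0.207], 'tcp_rot': [-90.0, 0.079, 73.97], 'wrist_force': [0.141, 0.48, 0.491], 'torque': [-0.007, -0.001, -0.008], 'opening': 0.085}
top 1 [[446.2, 0.0, 261.6], [0.0, 446.2, 192.5], [0.0, 0.0, 1.0]] [0.473, -0.042, 1.134] [-175.03646029   -0.27531674  -90.99424038]
handle 0.96 [239.0, 185.0, 260.0, 219.0]
handle 0.96 [188.0, 172.0, 219.0, 194.0]
handle 0.72 [334.0, 127.0, 356.0, 158.0]
wing 0.8 [239.0, 184.0, 259.0, 220.0]
wing 0.77 [187.0, 172.0, 220.0, 194.0]
wing 0.68 [327.0, 129.0, 359.0, 158.0]
new_tip 0.7 [319.0, 190.0, 386.0, 230.0]
new_valve 0.7 [242.0, 186.0, 260.0, 218.0]
new_valve 0.66 [120.0, 266.0, 144.0, 289.0]
new_valve 0.64 [324.0, 191.0, 387.0, 230.0]
old_valve 0.83 [229.0, 147.0, 269.0, 212.0]
old_seat 0.86 [230.0, 148.0, 264.0, 214.0]
new_seat 0.77 [324.0, 193.0, 386.0, 227.0]
side 2 [[369.2, 0.0, 258.2], [0.0, 369.2, 188.0], [0.0, 0.0, 1.0]] [0.447, -0.703, 0.766] [-134.74131603    0.46379472  -11.43655554]
handle 0.79 [225.0, 169.0, 262.0, 197.0]
handle 0.69 [313.0, 257.0, 342.0, 285.0]
handle 0.61 [249.0, 162.0, 267.0, 184.0]
wing 0.84 [310.0, 257.0, 342.0, 281.0]
wing 0.72 [251.0, 162.0, 263.0, 185.0]
wing 0.61 [227.0, 168.0, 260.0, 198.0]
new_tip 0.8 [238.0, 253.0, 279.0, 326.0]
new_valve 0.77 [238.0, 254.0, 282.0, 329.0]
new_valve 0.41 [295.0, 150.0, 321.0, 174.0]
old_valve 0.23 [182.0, 220.0, 208.0, 244.0]
old_seat 0.6 [236.0, 184.0, 296.0, 222.0]
new_seat 0.66 [239.0, 253.0, 280.0, 328.0]
```

View pics/top0.png

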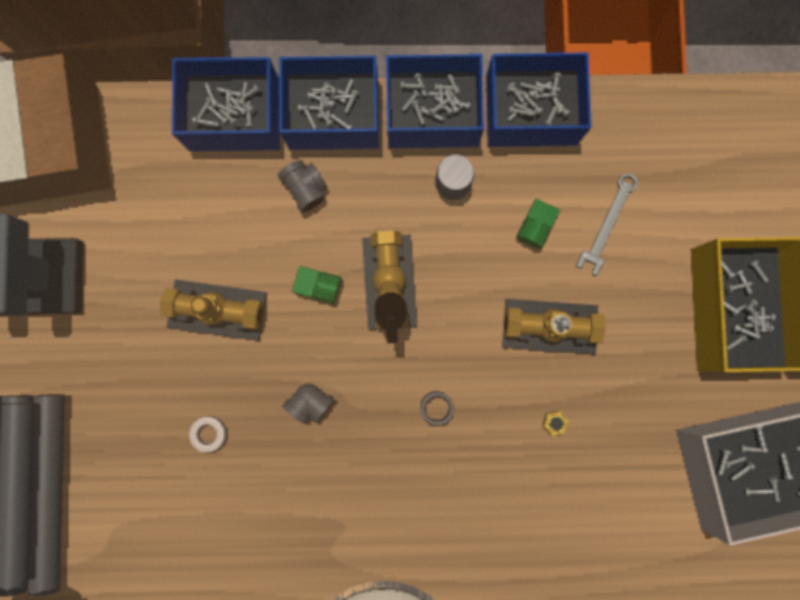

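View pics/side0.png

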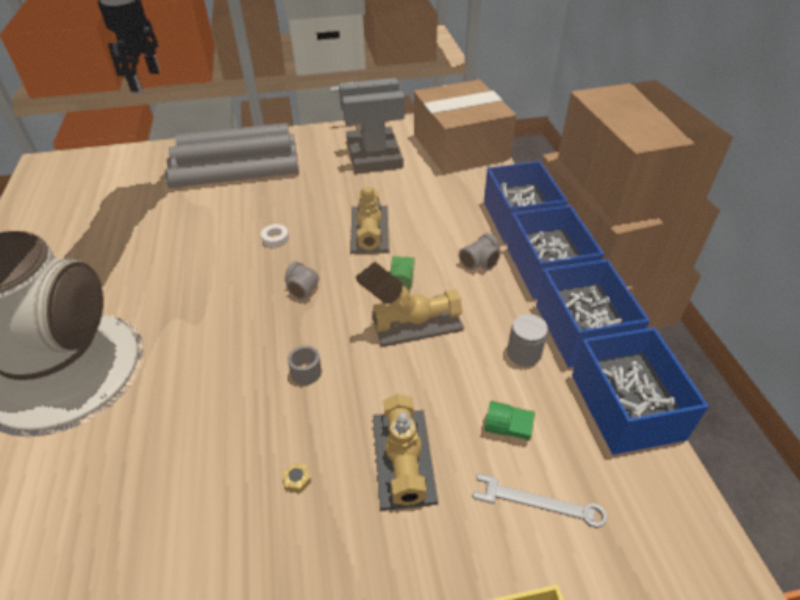

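The top view shows the black handle at about (390,315) in the 800 px picture, leaning towards the robot with its wing in the lean plane. The bare stem is at about (561,323), the green look-alikes at (317,285) and (538,223), and the capped valve at (210,308). Next I'll get rough 3D positions.

```bash
cat > h.py <<'E'
import numpy as np,cv2
from scipy.spatial.transform import Rotation as Ro
from workcell import bot
def E(o): return Ro.from_euler('xyz',o,degrees=True)
def ray(p,uv):
    d=np.linalg.inv(p['mtx'])@[uv[0],uv[1],1.]; return np.array(p['origin']),E(p['orientation']).apply(d)
def onz(p,uv,z):
    o,d=ray(p,uv); return o+d*(z-o[2])/d[2]
def tri(obs):
    A=np.zeros((3,3));b=np.zeros(3)
    for p,uv in obs:
        o,d=ray(p,uv);d=d/np.linalg.norm(d);M=np.eye(3)-np.outer(d,d);A+=M;b+=M@o
    return np.linalg.solve(A,b)
def proj(p,X):
    c=E(p['orientation']).inv().apply(np.atleast_2d(X)-p['origin'])@np.array(p['mtx']).T
    return c[:,:2]/c[:,2:]
def rot(y,x):  # tool orientation with approach y, jaw dir near x
    y=y/np.linalg.norm(y);x=x-y*(x@y);x=x/np.linalg.norm(x);return Ro.from_matrix(np.c_[x,y,np.cross(x,y)])
def go(grip,R):  # target grasp point & orientation -> row entries
    o=bot.get_obs();R0=E(o['tcp_rot']);t=np.array(grip)+R.apply([0,bot.grip_point_offset,0])
    print('shift',np.round(R0.inv().apply(t-o['ee_pos'])*1000,1).tolist(),'turn',np.round((R0.inv()*R).as_rotvec(),4).tolist(),'tcp',np.round(t,3))
def save(p,name,box=None,s=1):
    im=p['frame'][:,:,::-1]
    if box: im=im[box[1]:box[3],box[0]:box[2]]
    cv2.imwrite('pics/'+name,cv2.resize(im,None,fx=s,fy=s,interpolation=cv2.INTER_CUBIC))
E
python3 - <<'E'
from h import *
t=bot.camera('top');s=bot.camera('side')
k=1.5625
for n,c in dict(old=[(363,238),(408,235),(416,326),(370,330)],new=[(505,299),(598,305),(596,354),(503,348)]).items():
    P=[onz(t,np.array(q)/k,0.008) for q in c];print(n,np.round(P,3)[:,:2].tolist(),np.round(np.mean(P,0),3))
    e=(P[0]-P[3]+P[1]-P[2]) if n=='old' else (P[0]-P[1]+P[3]-P[2]);print(np.degrees(np.arctan2(e[1],e[0])))
print('tip',onz(t,np.array((561,323))/k,.114),tri([(t,np.array((561,323))/k),(s,np.array((404,415))/k)]))
for p,n in((t,'top'),(s,'side')):
    f=p['frame'].astype(int)
    for d in bot.cut_out(p,'handle')[:4]:
        r=d['region'];c=f[r].mean(0);ys,xs=np.nonzero(r);print(n,round(d['confidence'],2),d['box'],c.round(),xs.mean(),ys.mean())
save(t,'a_t.png',[205,140,405,250],4)
save(s,'a_s.png',[210,150,310,225],8)
E
```

```text
old [[0.675, 0.024], [0.679, -0.05], [0.53, -0.06], [0.525, 0.014]] [ 0.602 -0.018  0.008]
3.802192350987214
new [[0.571, -0.206], [0.559, -0.356], [0.48, -0.35], [0.492, -0.2]] [ 0.525 -0.278  0.008]
85.32542315585559
tip [ 0.52529218 -0.27147885  0.114     ] [ 0.52755983 -0.27385823  0.10417946]
top 0.93 [331.4, 128.8, 357.3, 156.0] [ 63. 104.  54.] 343.53949903660885 142.98458574181117
top 0.77 [186.5, 171.7, 217.1, 195.0] [ 71. 109.  59.] 202.35834896810508 182.19887429643526
top 0.64 [242.2, 187.5, 258.9, 219.2] [52. 40. 29.] 248.9568345323741 200.94724220623502
side 0.96 [228.0, 166.0, 259.1, 195.1] [79. 64. 50.] 243.6122448979592 181.32244897959183
side 0.93 [312.6, 256.9, 343.7, 281.0] [ 78. 139.  83.] 325.55693950177937 268.9199288256228
side 0.72 [250.4, 163.2, 263.9, 187.2] [ 99. 137.  85.] 258.0206611570248 172.88842975206612
side 0.66 [185.3, 223.3, 208.5, 247.1] [112. 101.  92.] 194.9749478079332 233.9624217118998
```

```bash
python3 -c "
import cv2,numpy as np
a=cv2.imread('pics/a_t.png');b=cv2.imread('pics/a_s.png')
c=np.zeros((600,800,3),np.uint8);a=cv2.resize(a[:, :400],(400,440));c[:440,:400]=a;c[:300,400:]=cv2.resize(b,(400,300));c[300:,400:]=cv2.resize(cv2.imread('pics/a_t.png')[120:420,400:800],(400,300));cv2.imwrite('pics/ab.png',c)"
```

```text
(no output)
```

View pics/ab.png

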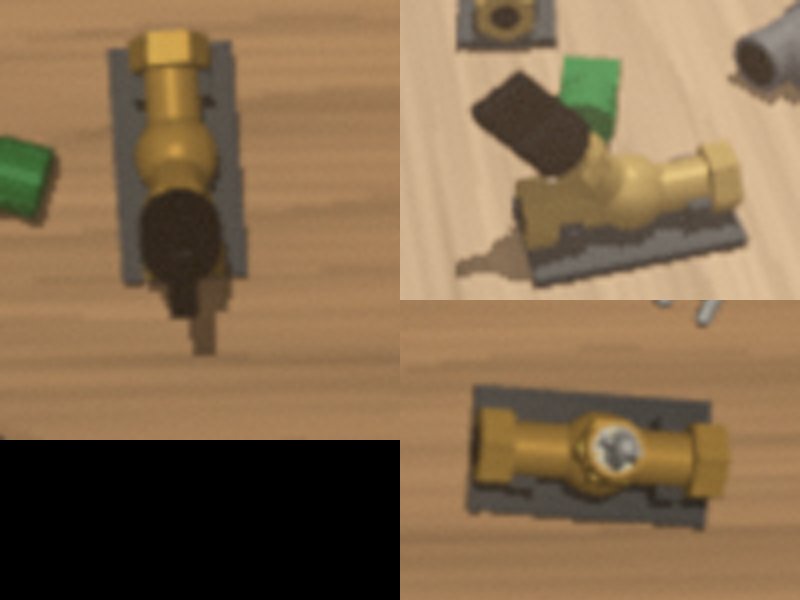

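Run:
```python
from h import *
t=bot.camera('top');s=bot.camera('side')
C=tri([(t,(248.96,200.95)),(s,(243.6,181.3))]);print('C',C,proj(t,C),proj(s,C))
y=np.radians(3.8);l=np.radians(35)
a=np.array([-np.sin(l)*np.cos(y),-np.sin(l)*np.sin(y),np.cos(l)])
S=C-a*(C[2]-.09)/a[2];print('seat',S,(C[2]-.09)/a[2],'wing',S+.056*a)
R=rot(-a,np.array([-np.sin(y),np.cos(y),0]))
go(S+a*.056+a*.13,R)
```

```text
C [ 0.5424518  -0.01929938  0.10873242] [[248.94142928 201.27262194]] [[243.88587406 181.25962344]]
seat [ 0.55553954 -0.01843009  0.09      ] 0.02286805672862558 wing [ 0.52348988 -0.02055882  0.13587251]
shift [-446.9, -19.4, -448.8] turn [-0.6047, -0.3353, -0.1057] tcp [ 0.46  -0.025  0.227]
```

```bash
python3 -m inch '[[[-30,-19,-30],[0,0,0],85],[[-60,-19,-60],[-0.1,-0.05,0],85],[[-100,-19,-100],[-0.2,-0.1,0],85],[[-150,-19,-150],[-0.3,-0.15,-0.05],85],[[-200,-19,-200],[-0.4,-0.2,-0.05],85],[[-250,-19,-250],[-0.5,-0.3,-0.1],85],[[-300,-19,-300],[-0.605,-0.335,-0.106],85],[[-350,-19,-350],[-0.605,-0.335,-0.106],85],[[-400,-19,-400],[-0.605,-0.335,-0.106],85],[[-447,-19,-449],[-0.605,-0.335,-0.106],85],[[-447,-19,-449],[-0.605,-0.335,-0.106],85],[[-447,-19,-449],[-0.605,-0.335,-0.106],85],[[-447,-19,-449],[-0.605,-0.335,-0.106],85],[[-447,-19,-449],[-0.605,-0.335,-0.106],85],[[-447,-19,-449],[-0.605,-0.335,-0.106],85],[[-447,-19,-449],[-0.605,-0.335,-0.106],85]]' 40
python3 - <<'E'
from h import *
w=bot.camera('wrist');print(w['origin'],w['orientation'],w['mtx'][0])
y=np.radians(3.8);l=np.radians(35)
a=np.array([-np.sin(l)*np.cos(y),-np.sin(l)*np.sin(y),np.cos(l)])
S=np.array([.5555,-.0184,.09]);vx=np.array([-np.sin(y),np.cos(y),0]);vz=np.cross(vx,a)
P=[S+.069*a,S+.069*a+.022*vz,S+.069*a-.022*vz]
q=proj(w,P);print(q)
for d in bot.cut_out(w,'wing')[:3]: print(d['confidence'],d['box'])
im=w['frame'];
for u in q: cv2.circle(im,tuple(int(v) for v in u),2,(255,0,0),-1)
w['frame']=im;save(w,'w1.png',None,1.5)
E
```

```text
time: 2.7
ee_pos: [0.4602, -0.0289, 0.2261]
tcp_rot: [-125.0, -0.0, 93.4]
wrist_force: [-0.3, 0.9, -0.9]
opening: 0.0848
[ 0.30805721 -0.03843042  0.32175984] [ 1.28989823e+02 -3.59906059e-02  9.34409974e+01] [339.12880605   0.         259.00427817]
[[264.96064281 177.5644612 ]
 [264.97802633 203.45037428]
 [264.94246728 150.49914519]]
0.93 [237.5, 137.4, 288.2, 206.6]
0.84 [323.3, 123.1, 388.8, 165.2]
0.59 [57.6, 154.7, 107.6, 204.5]
```

View pics/w1.png

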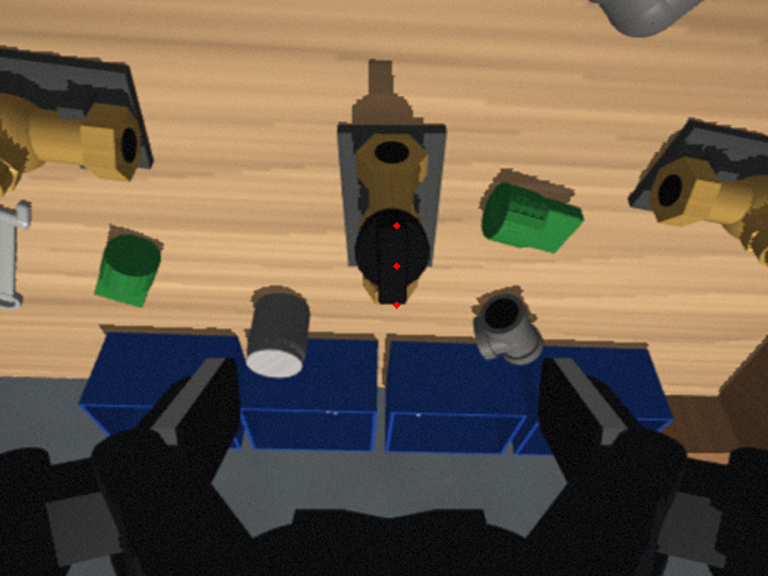

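The wrist view shows the black wing at (395,262), spanning rows 222–305, and my estimate (red dots) matches within about 2 px. Next, a contrast-stretched crop to get the wing's turn.

Run:
```python
from h import *
w=bot.camera('wrist')
c=w['frame'][130:215,225:300].astype(float)
c=np.clip(c*4,0,255).astype(np.uint8)[:,:,::-1]
cv2.imwrite('pics/w2.png',cv2.resize(c,None,fx=7,fy=7,interpolation=cv2.INTER_NEAREST))
```

```text
(no output)
```

View pics/w2.png

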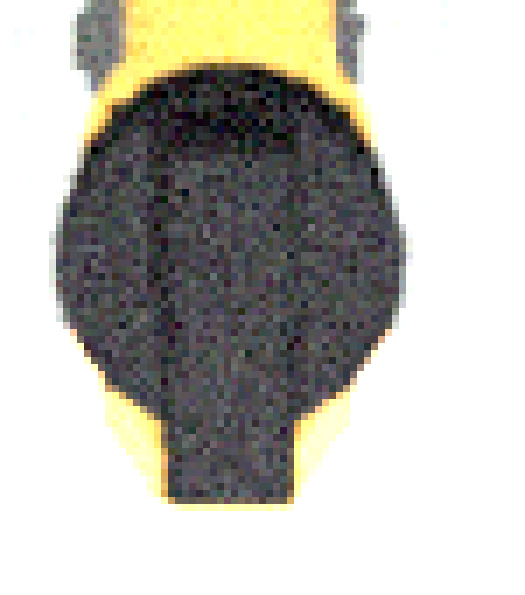

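Run:
```python
from h import *
w=bot.camera('wrist');o=bot.get_obs();print(o['ee_pos'],o['tcp_rot'])
y=np.radians(3.8);l=np.radians(35)
a=np.array([-np.sin(l)*np.cos(y),-np.sin(l)*np.sin(y),np.cos(l)])
S=np.array([.5555,-.0184,.09]);vx=np.array([-np.sin(y),np.cos(y),0]);vz=np.cross(vx,a)
print(proj(w,[S+.069*a,S+.069*a+.022*vz,S+.069*a-.022*vz,S+.069*a+.01*vx,S+.02*a+.0225*vx,S+.02*a-.0225*vx]))
f=w['frame'].max(2)<45
for r in (165,172,180,194,197,199,200,201,202): 
    x=np.nonzero(f[r,225:300])[0]; print(r,225+x.min() if len(x) else None,225+x.max() if len(x) else None)
```

```text
[ 0.45980413 -0.02423462  0.2268787 ] [-1.25032173e+02 -2.45587339e-02  9.38416146e+01]
[[259.53595347 177.10416129]
 [259.55428865 202.95069484]
 [259.51678286 150.07995233]
 [271.96272174 177.08881272]
 [283.27185556 163.70018374]
 [235.58062338 163.75858971]]
165 232 281
172 232 280
180 236 276
194 247 264
197 247 264
199 247 265
200 248 264
201 249 263
202 None None
```

```bash
cat >> h.py <<'E'
_y=np.radians(3.8);_l=np.radians(35)
a=np.array([-np.sin(_l)*np.cos(_y),-np.sin(_l)*np.sin(_y),np.cos(_l)])
vx=np.array([-np.sin(_y),np.cos(_y),0]);S=np.array([.5555,-.0184,.09])-.0027*vx
E
python3 - <<'E'
from h import *
go(S+.058*a,rot(-a,vx))
E
```

```text
shift [-3.3, 127.8, 0.0] turn [0.0006, 0.0003, 0.0008] tcp [ 0.533 -0.023  0.122]
```

```bash
python3 -m inch '[[[-3,30,0],[0,0,0],85],[[-3,65,0],[0,0,0],85],[[-3,100,0],[0,0,0],85],[[-3,120,0],[0,0,0],85],[[-3,128,0],[0,0,0],85],[[-3,128,0],[0,0,0],85],[[-3,128,0],[0,0,0],85],[[-3,128,0],[0,0,0],10],[[-3,128,0],[0,0,0],10],[[-3,128,0],[0,0,0],10],[[-3,128,0],[0,0,0],10],[[-3,128,0],[0,0,0],10],[[-3,128,0],[0,0,0],10],[[-3,128,0],[0,0,0],10]]' 60
python3 - <<'E'
from h import *
o=bot.get_obs();print({k:np.round(v,3).tolist() for k,v in o.items()})
R=E(o['tcp_rot']);print('force tool',R.inv().apply(o['wrist_force']));go(S+.058*a,rot(-a,vx))
E
```

```text
time: 4.3
ee_pos: [0.5335, -0.0223, 0.1225]
tcp_rot: [-125.1, -0.0, 93.8]
wrist_force: [-2.7, -0.5, 4.6]
opening: 0.0134
{'time': 4.3, 'q': [-5.491, -35.497, -40.39, 50.394, 5.356, -7.646], 'qd': [-0.017, -0.034, -0.04, -0.009, 0.006, -0.121], 'joint_efforts': [0.181, -14.443, 51.159, -6.166, 0.27, -0.004], 'ee_pos': [0.534, -0.022, 0.123], 'tcp_rot': [-125.072, -0.016, 93.835], 'wrist_force': [-2.691, -0.493, 4.581], 'torque': [-0.027, 0.502, 0.004], 'opening': 0.013}
force tool [-0.31017535 -5.31083259 -0.40814225]
shift [-0.2, 0.1, 0.5] turn [0.0013, 0.0003, 0.0006] tcp [ 0.533 -0.023  0.122]
```

```bash
python3 -m inch '[[[0,0,0],[0,0,0],5],[[0,-2,0],[0,0,0],5],[[0,-5,0],[0,0,0],5],[[0,-8,0],[0,0,0],5],[[0,-12,0],[0,0,0],5],[[0,-16,0],[0,0,0],5],[[0,-20,0],[0,0,0],5],[[0,-25,0],[0,0,0],5],[[0,-30,0],[0,0,0],5],[[0,-36,0],[0,0,0],5],[[0,-42,0],[0,0,0],5],[[0,-50,0],[0,0,0],5],[[0,-60,0],[0,0,0],5],[[0,-70,0],[0,0,0],5],[[0,-70,0],[0,0,0],5]]' 80
python3 - <<'E'
from h import *
o=bot.get_obs();print({k:np.round(v,3).tolist() for k,v in o.items()})
w=bot.camera('wrist')
s=bot.camera('side')
c=np.clip(w['frame'].astype(float)*2,0,255).astype(np.uint8)[:,:,::-1]
im=np.hstack([cv2.resize(c,(400,300)),cv2.resize(s['frame'][140:230,190:310,::-1],(400,300),interpolation=cv2.INTER_CUBIC)])
cv2.imwrite('pics/c1.png',im)
E
```

```text
time: 5.8
ee_pos: [0.4934, -0.0252, 0.182]
tcp_rot: [-125.2, 0.0, 93.8]
wrist_force: [0.7, -0.8, -1.1]
opening: 0.0124
{'time': 5.8, 'q': [-6.688, -41.517, -36.859, 59.887, 6.029, -8.626], 'qd': [0.196, 1.0, -1.193, -1.793, -0.128, 0.139], 'joint_efforts': [-0.064, -11.329, 53.24, -5.834, 0.328, -0.039], 'ee_pos': [0.493, -0.025, 0.182], 'tcp_rot': [-125.225, 0.013, 93.823], 'wrist_force': [0.681, -0.771, -1.09], 'torque': [-0.055, 0.65, -0.019], 'opening': 0.012}
```

View pics/c1.png

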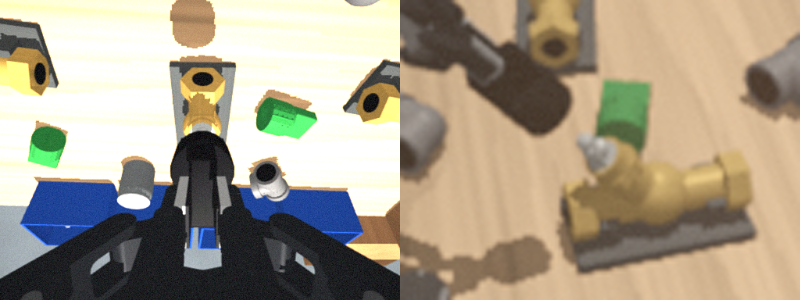

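The handle is off the scrap stem (bare stem at (595,150) in the right panel) and held in line with the fingers. Next I'll carry it to a viewing pose beside the new valve.

Run:
```python
from h import *
n=np.radians(87)
R=rot(np.array([0,0,-1.]),np.array([np.cos(n),np.sin(n),0]))
go([.60,-.278,.24],R)
```

```text
shift [-259.4, 17.9, -96.8] turn [0.6122, 0.1154, 0.0366] tcp [ 0.6   -0.278  0.221]
```

```bash
python3 -m inch '[[[-10,-30,0],[0,0,0],5],[[-40,-50,0],[0,0,0],5],[[-80,-50,-10],[0.1,0,0],5],[[-120,-40,-20],[0.2,0.05,0],5],[[-160,-30,-40],[0.3,0.1,0.03],5],[[-200,-20,-60],[0.45,0.115,0.037],5],[[-240,0,-80],[0.612,0.115,0.037],5],[[-259,10,-97],[0.612,0.115,0.037],5],[[-259,18,-97],[0.612,0.115,0.037],5],[[-259,18,-97],[0.612,0.115,0.037],5],[[-259,18,-97],[0.612,0.115,0.037],5],[[-259,18,-97],[0.612,0.115,0.037],5],[[-259,18,-97],[0.612,0.115,0.037],5],[[-259,18,-97],[0.612,0.115,0.037],5],[[-259,18,-97],[0.612,0.115,0.037],5]]'
python3 - <<'E'
from h import *
o=bot.get_obs();print({k:np.round(v,3).tolist() for k,v in o.items()})
w=bot.camera('wrist');w=bot.camera('wrist');print(w['origin'],w['orientation'],bot.get_obs()['ee_pos'])
q=proj(w,[[.5255,-.273,.114]])[0];print(q)
u,v=(int(x) for x in q)
c=np.clip(w['frame'].astype(float)*1.2,0,255).astype(np.uint8)[:,:,::-1]
A=cv2.resize(c,(400,300));B=cv2.resize(c[max(v-37,0):v+38,u-50:u+50],(800,600),interpolation=cv2.INTER_CUBIC)
print('crop origin',u-50,max(v-37,0));B[400:,:266]=cv2.resize(A,(266,200));cv2.imwrite('pics/d1.png',B);np.save('w.npy',w['frame'])
E
```

```text
time: 7.4
ee_pos: [0.5998, -0.2772, 0.2231]
tcp_rot: [-90.1, 0.1, 87.0]
wrist_force: [-0.6, 0.5, -0.7]
opening: 0.0124
{'time': 7.4, 'q': [-24.795, 21.609, 31.587, 99.811, -0.016, -21.82], 'qd': [-0.027, 0.646, 0.18, 0.167, -0.004, -0.107], 'joint_efforts': [-0.003, -69.517, 46.106, -0.049, 0.001, 0.001], 'ee_pos': [0.6, -0.277, 0.223], 'tcp_rot': [-90.149, 0.077, 87.025], 'wrist_force': [-0.618, 0.514, -0.743], 'torque': [0.003, 0.027, 0.039], 'opening': 0.012}
[ 0.52984225 -0.27382911  0.38844425] [1.63846989e+02 3.14140524e-02 8.70349252e+01] [ 0.59991179 -0.27731926  0.22247904]
[259.97860151  79.60438836]
crop origin 209 42
```

View pics/d1.png

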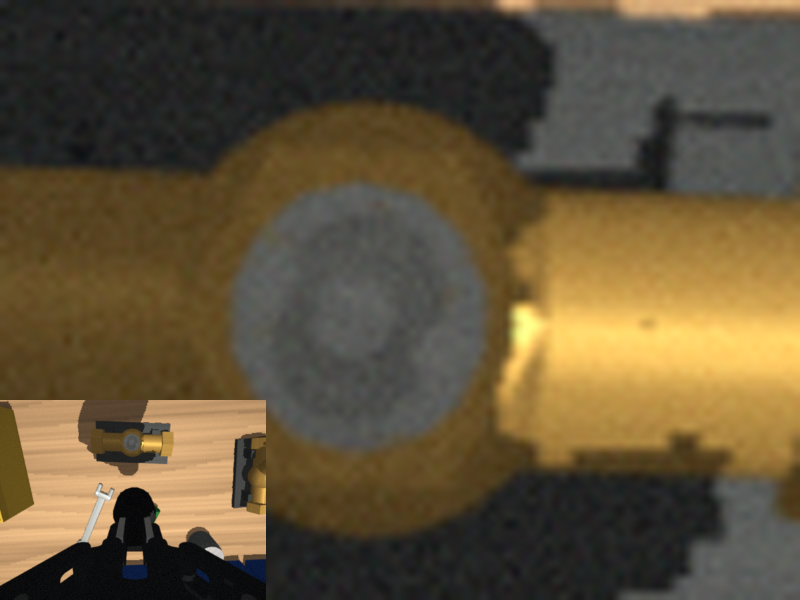

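Run:
```python
from h import *
ws=[bot.camera('wrist') for _ in range(8)];w=ws[-1]
m=np.mean([x['frame'].astype(float) for x in ws],0)
c=m[60:106,228:278];g=c.mean(2)
lo,hi=np.percentile(g,20),np.percentile(g,80);print(lo,hi)
c=np.clip((c-25)*255/85,0,255).astype(np.uint8)[:,:,::-1]
cv2.imwrite('pics/d2.png',cv2.resize(c,None,fx=13,fy=13,interpolation=cv2.INTER_CUBIC))
np.save('w.npy',m)
for z,uv in((.114,(253,81.7)),):print(onz(w,uv,z))
o=bot.get_obs();print(o['ee_pos'],o['tcp_rot'])
```

```text
51.28333333333333 70.20833333333333
[ 0.52692522 -0.27866116  0.114     ]
[ 0.60022072 -0.27758362  0.2211956 ] [-8.99989759e+01  2.22823229e-02  8.70137422e+01]
```

View pics/d2.png

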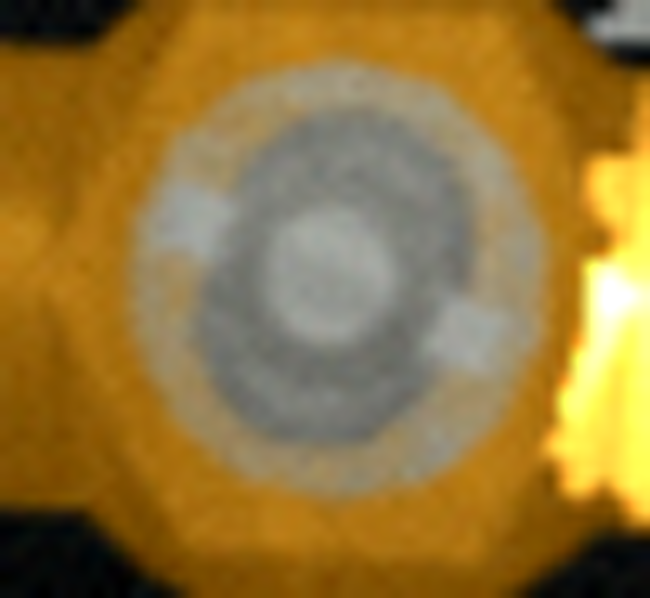

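The contrast-stretched picture shows the ribs at crop (185,220) and (475,330), and the tip at (333,275). I'll work out the angle and the hover pose from these.

Run:
```python
from h import *
w=bot.camera('wrist')
f=lambda x,y:(228+x/13-.5+.04,60+y/13-.5+.04)
a1=onz(w,f(185,220),.105);a2=onz(w,f(475,330),.105);t=onz(w,f(333,275),.114);s=onz(w,f(340,280),.085)
print('ribs',a1,a2,(a1+a2)/2,np.linalg.norm(a1-a2),'tip',t,'sh',s)
d=a2-a1;ang=np.degrees(np.arctan2(d[1],d[0]));print('rib az',ang)
N=((a1+a2)/2+t+s)/3
n=np.radians(ang)
print('N',N)
R=rot(np.array([0,0,-1.]),np.array([np.cos(n),np.sin(n),0]))
go([N[0],N[1],.114+.012+.058],R)
```

```text
ribs [ 0.52238013 -0.28747903  0.105     ] [ 0.52973363 -0.27011906  0.105     ] [ 0.52605688 -0.27879904  0.105     ] 0.018853186349464285 tip [ 0.52619847 -0.27850559  0.114     ] sh [ 0.52607081 -0.27851214  0.085     ]
rib az 67.04298099673218
N [ 0.52610872 -0.27860559  0.10133333]
shift [-4.9, 55.9, 74.0] turn [0.0001, 0.3486, -0.0004] tcp [ 0.526 -0.279  0.165]
```

```bash
python3 -m inch '[[[-2,0,25],[0,0,0],5],[[-5,0,55],[0,0,0],5],[[-5,15,74],[0,0,0],5],[[-5,35,74],[0,0,0],5],[[-5,50,74],[0,0,0],5],[[-5,50,74],[0,0,0],5],[[-5,50,74],[0,0,0],5],[[-5,50,74],[0,0,0],5]]'
python3 - <<'E'
from h import *
s=bot.camera('side');o=bot.get_obs();p=np.array(o['ee_pos']);R=E(o['tcp_rot']);print(p,o['tcp_rot'],o['wrist_force'])
G=p-R.apply([0,.019,0]);H=G-[0,0,.058]
N=np.array([.5261,-.2786])
print('H',H,'tip px',proj(s,[[*N,.114]]),'shoulder',proj(s,[[*N,.085]]))
th=np.linspace(0,2*np.pi,40,endpoint=False)
im=cv2.resize(s['frame'],None,fx=6,fy=6,interpolation=cv2.INTER_CUBIC)
for z in(0,.035):
    q=proj(s,np.c_[H[0]+.0225*np.cos(th),H[1]+.0225*np.sin(th),H[2]+z+0*th])
    for u in q: cv2.circle(im,tuple(int(v) for v in (u+.5)*6),1,(255,0,0),-1)
cu=proj(s,[H])[0]*6;x,y=int(cu[0]),int(cu[1])
cv2.imwrite('pics/e1.png',np.clip(im[max(y-300,0):y+260,x-300:x+300,::-1].astype(float)*1.6,0,255))
E
```

```text
time: 8.75
ee_pos: [0.5265, -0.2789, 0.1723]
tcp_rot: [-90.1, 0.1, 87.0]
wrist_force: [-0.1, 0.2, -0.8]
opening: 0.0127
[ 0.52657916 -0.27892726  0.172239  ] [-9.00726796e+01  5.42665747e-02  8.70193785e+01] [ 0.16450706  0.20298595 -1.00631474]
H [ 0.52655602 -0.27890804  0.13323898] tip px [[257.44417558 265.0903974 ]] shoulder [[257.57365953 272.76471672]][ WARN:0@1.227] global loadsave.cpp:1063 imwrite_ Unsupported depth image for selected encoder is fallbacked to CV_8U.
```

View pics/e1.png

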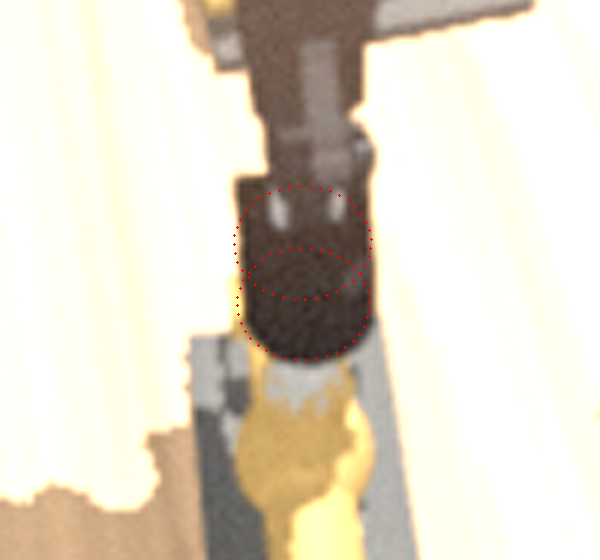

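The handle sits upright and within about 1 mm of the predicted outline, above the stem. I'll lower it to just above the ribs.

```bash
python3 -m inch '[[[0,6,0],[0,0,0],5],[[0,12,0],[0,0,0],5],[[0,18,0],[0,0,0],5],[[0,22,0],[0,0,0],5],[[0,25,0],[0,0,0],5],[[0,27,0],[0,0,0],5],[[0,28,0],[0,0,0],5],[[0,29,0],[0,0,0],5],[[0,29,0],[0,0,0],5]]'
```

```text
time: 9.7
ee_pos: [0.5271, -0.279, 0.1449]
tcp_rot: [-90.2, 0.1, 87.0]
wrist_force: [-1.8, 2.1, 8.6]
opening: 0.0128
```

It's resting on the rib tops with 8.6 N. Now I'll turn it, keeping only light pressure.

```bash
python3 -m inch '[[[0,0,0],[0,0.05,0],5],[[0,0,0],[0,0.1,0],5],[[0,0,0],[0,0.15,0],5],[[0,0,0],[0,0.2,0],5],[[0,0,0],[0,0.25,0],5],[[0,0,0],[0,0.3,0],5],[[0,0,0],[0,0.345,0],5],[[0,0,0],[0,0.345,0],5],[[0,0,0],[0,0.345,0],5],[[0,2,0],[0,0.345,0],5],[[0,4,0],[0,0.345,0],5],[[0,4,0],[0,0.345,0],5]]'; python3 -c "
from h import *;o=bot.get_obs();print(o['torque'],o['ee_pos'])"
```

```text
time: 10.9
ee_pos: [0.527, -0.2789, 0.1407]
tcp_rot: [-90.2, 0.0, 67.3]
wrist_force: [-2.9, 1.6, 0.9]
opening: 0.0126
[0.33627915 0.6564475  0.0564188 ] [ 0.52697513 -0.27891996  0.14066963]
```

It dropped past the rib tops and the force fell to 1 N. Next, down over the balls.

```bash
python3 -m inch '[[[-0.3,2,0.7],[0,0,0],5],[[-0.3,4,0.7],[0,0,0],5],[[-0.3,6,0.7],[0,0,0],5],[[-0.3,8,0.7],[0,0,0],5],[[-0.3,10,0.7],[0,0,0],5],[[-0.3,12,0.7],[0,0,0],5],[[-0.3,12,0.7],[0,0,0],5]]';python3 -m inch '[[[0,1,0],[0,0,0],5],[[0,2,0],[0,0,0],5],[[0,3,0],[0,0,0],5],[[0,4,0],[0,0,0],5],[[0,4,0],[0,0,0],5]]'
```

```text
time: 11.6
ee_pos: [0.5262, -0.2787, 0.1281]
tcp_rot: [-90.2, -0.0, 67.3]
wrist_force: [-1.0, 3.2, -4.2]
opening: 0.0127
time: 12.1
ee_pos: [0.527, -0.2792, 0.1258]
tcp_rot: [-90.4, 0.0, 67.3]
wrist_force: [0.4, 1.4, 9.4]
opening: 0.0122
```

```bash
python3 -m inch '[[[0,1,0],[0,0,0],5],[[0,2,0],[0,0,0],5],[[0,2,0],[0,0,0],5]]';python3 -m inch '[[[0,2,0],[0,0,0],5],[[0,4,0],[0,0,0],5],[[0,4,0],[0,0,0],5]]'
```

```text
time: 12.4
ee_pos: [0.5275, -0.2794, 0.1257]
tcp_rot: [-90.5, 0.0, 67.3]
wrist_force: [-2.7, 2.2, 12.9]
opening: 0.0126
time: 12.7
ee_pos: [0.5279, -0.2796, 0.1256]
tcp_rot: [-90.8, 0.0, 67.3]
wrist_force: [-8.7, 5.5, 25.7]
opening: 0.0126
```

```bash
python3 -m inch '[[[0,2,1.5],[0.014,0,0],5],[[0,4,1.5],[0.014,0,0],5],[[0,5,1.5],[0.014,0,0],5],[[0,5,1.5],[0.014,0,0],5]]';python3 -m inch '[[[0,0,0],[0,0,0],5],[[0,-1,0],[0,0,0],5],[[0,-1,0],[0,0,0],5],[[0,-1,0],[0,0,0],5]]'
```

```text
time: 13.1
ee_pos: [0.5277, -0.2795, 0.1255]
tcp_rot: [-90.3, 0.1, 67.3]
wrist_force: [-6.6, 5.9, 29.5]
opening: 0.0125
time: 13.5
ee_pos: [0.5273, -0.2793, 0.1258]
tcp_rot: [-90.2, 0.1, 67.3]
wrist_force: [-2.8, 2.7, -2.2]
opening: 0.0123
```

It hit a hard stop at 30 N, 19.4 mm below the rib contact, and it holds when I ease back. Letting go and backing off.

```bash
python3 -m inch '[[[0,0,0],[0,0,0],50],[[0,0,0],[0,0,0],50],[[0,0,0],[0,0,0],50],[[0,0,0],[0,0,0],50],[[0,-5,0],[0,0,0],50],[[0,-25,0],[0,0,0],50],[[0,-50,0],[0,0,0],50],[[0,-80,0],[0,0,0],50],[[0,-110,-40],[0,0,0],50],[[0,-140,-90],[0,0,0],50],[[0,-140,-130],[0,0,0],50],[[0,-140,-130],[0,0,0],50],[[0,-140,-130],[0,0,0],50],[[0,-140,-130],[0,0,0],50],[[0,-140,-130],[0,0,0],50]]'
python3 - <<'E'
from h import *
s=bot.camera('side');t=bot.camera('top');N=[.5265,-.2788];print(bot.get_obs()['ee_pos'])
th=np.linspace(0,2*np.pi,40,endpoint=False);out=[]
for p in(s,t):
    im=cv2.resize(p['frame'],None,fx=6,fy=6,interpolation=cv2.INTER_CUBIC)
    for z in(.085,.12):
        for u in proj(p,np.c_[N[0]+.0225*np.cos(th),N[1]+.0225*np.sin(th),z+0*th]): cv2.circle(im,tuple(int(v) for v in (u+.5)*6),1,(255,0,0),-1)
    x,y=(int(v) for v in proj(p,[[*N,.1]])[0]*6)
    out.append(im[y-250:y+250,x-200:x+200,::-1])
cv2.imwrite('pics/f1.png',np.clip(np.hstack(out).astype(float)*1.5,0,255).astype(np.uint8))
E
```

```text
time: 15.0
ee_pos: [0.6461, -0.3289, 0.2669]
tcp_rot: [-90.2, 0.1, 67.3]
wrist_force: [-0.7, 0.7, -0.7]
opening: 0.05
[ 0.64576227 -0.32874858  0.26794312]
```

View pics/f1.png

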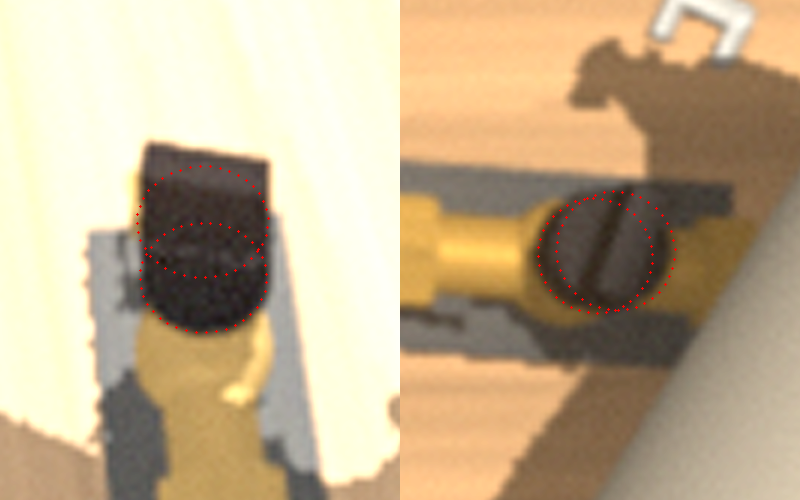

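The side view shows the handle upright on the stem, with its bottom rim on the home outline (205,332). The gripper is clear of it, so I'm handing in.

```bash
python3 -c "
from h import *;print(bot.job_done());print(bot.get_obs()['time'])"
```

```text
the job is handed in; nothing more can be done
None
the job is handed in; nothing more can be done
```

I pulled the black handle off the scrap valve and fitted it on the new valve's stem, and it appears fully home. I then let go, backed the gripper off and handed the job in at about 15 s of the 51 s allowed.

- **Turning on:** the handle rested on the rib tops at about 9 N. I turned it about 20 degrees until it dropped over the ribs, and the force fell to about 1 N.
- **Pressing home:** it went over the balls to a hard stop at up to 30 N, 19.4 mm below where it had rested on the ribs (20 mm expected). It stayed down when I eased back 1 mm. I did not do a stronger pull test.
- **Last checks:** in the last pictures the handle sits upright on the predicted home outline to about 1 mm. The gripper was clear, with force readings near zero.
- **Disagreements:** the finger opening read about 12.5 mm on the 16 mm wing, but the grip held throughout. I did not re-measure the other objects afterwards; the moves were planned to stay clear of them.

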